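# Make up two hardness-test kits

## Robot

A 6-joint arm with a two-finger parallel gripper is mounted at the origin on the work surface. World frame = base frame: x ahead of the robot, y to its left, z up, the work surface at z = 0. Lengths are in m, angles in degrees, forces in N, time in s.
With the tool pointing down it reaches from about 0.15 to 0.775 m from the base axis. Payload 6.1 kg.
Tool frame: the origin (TCP) lies midway between the tips of the shut fingers; the grasp point (between the pads) lies 19 mm behind it; z points along the fingers, y is the line along which they close (so a half turn about z gives the same grasp; the last joint's range is limited). The gripper opens to 85 mm and grips with 20 to 120 N. Pads are 22 mm wide; open, the fingers measure 114 mm over their backs; the gripper's body (76 mm by 85 mm) begins 54 mm behind the grasp point. The pads swing forward as they close: fully open they stand 13 mm farther back than shut.
Start: joints at [74.542, 7.208, -2.269, 80.523, 0, 90], TCP at [0.14, 0.506, 0.231] pointing down, gripper open.
Joint ranges: [-155.77, 155.77], [-54.66, 111.73], [-72.52, 77.12], [-102.08, 115.82], [-83.92, 84.16], [-180, 180]. Speed limits (degrees/s): [136.94, 136.94, 172.46, 180, 180, 180].

## Interface

Orientations are given as a 3x3 rotation matrix whose columns are the frame's x, y, z axes.
In Python, from cell import robot gives the robot as it stands.
- The arm moves only by the tool carry_out, never from a script. Its argument "steps" is a list of rows, each a list of 6 numbers: the shift along the tool's x, y, z in cm, then the turn, a rotation vector about the tool's x, y, z in rad. A call has 1 to 12 rows; each row shifts and turns the commanded pose from where the row before left it, along the tool's axes as they then stand; what a row does not reach is not made up. A row lasts 1/12 s, in which the tool goes at most 41.7 mm and 7.16 degrees, less where a joint would pass 70% of its speed; a pose out of reach is approached as far as the arm can. A call is refused whole if a number of a shift passes 4.17 or a number of a turn 0.125, either way. A call with a gripper value outside its range is refused whole. "claw" is the opening, from 0 (shut) to 1 (fully open), set as the call begins (left out, the last holds). The fingers move at their own pace and stop on an object; "force" is the grip in N (left out, the last holds). Time passes only in rows, so rows that do not move let the fingers close. It gives the time, the measured TCP pose, the force, the opening and the grip force at its end, in the units of the state.
- robot.sense(): the state, without advancing time (a new reading comes with each control period).
- robot.camera(name): name is "scene" or "side" or "wrist"; returns a dict with "pixels" (480x640x3 uint8, red, green, blue), "vertical_fov" (degrees; the focal length in pixels is half the picture's height over the tangent of half this angle, whatever the lens; pixels are square), "cx", "cy" (the principal point, pixels), "extrinsics" (4x4, takes a point from camera to world coordinates); the wrist camera has in their place "mount" (4x4, takes a point from camera to tool coordinates, whose origin is the TCP and whose axes are the flange's). Camera axes: x right, y down, z forward; pixel columns grow to the right and rows downward; lengths in m; the calibration is good to about 2 mm. A picture is of the moment at which its call begins: read the wrist's pose just before it. There is no depth.
- robot.close_job(): hands the job in; it is judged then, once.
Trained networks look in a picture, given as the dict that the camera call returned (one of the last four; its "shot" number tells which), for a name from the list of things; names that differ only in an ending like _2 or _b are one class to them, and where a whole thing is asked for, a point or a joint stands for the part that bears it (a point fixed in the world has none). Each returns a list of dicts, best first, with "confidence" (0 to 1); they miss things now and then, are a little off and sometimes report something else, mostly with a low value. They report only what shows in the picture. A call takes as long as a camera call. They do not tell look-alikes from the thing itself.
- robot.recognise(picture, query): "box" ([left, top, right, bottom] as shares, 0 to 1, of the picture: columns of its width, rows of its height, round what is visible of it).
- robot.cut_out(picture, query): "region" (480x640 bool, what is visible of it) and "box" ([left, top, right, bottom] as shares, 0 to 1, of the picture: columns of its width, rows of its height, round what is visible of it).
- robot.spot_point(picture, query): "location" ([column, row] as shares, 0 to 1, of the picture: columns of its width, rows of its height: a listed point, or the origin of a listed thing).
The state is a dict: "t": time; "joint_positions": joint angles; "dq": joint speeds; "joint_efforts": joint torques, N m; "tcp_pos": TCP position; "orientation": TCP orientation; "contact_force": force on the tool from outside, world axes, zero at the start; "ft_torque": the same for the moment, N m; "width": finger opening in m; "gripper_force": force on a finger pad.
Only numpy, scipy, OpenCV 4.12 (cv2) and the standard library are available. Lean on these libraries where they do the work, as an engineer would, in place of code of your own. Each camera call takes 0.05 s, during which the arm holds its last target. There are 200 camera calls.

## Task

Make up the two hardness-test kits from the stock on the bench: the blue tray gets the steel test block, the V-anvil (bright groove) and the red indenter case; the green tray gets the brass test block and the spot anvil (bright dot). In each tray the test block goes in the largest pocket, the anvil in the pocket next to it and the indenter case in the small end pocket, each standing upright and flat on the pocket's floor. Leave the copper block and the oil jar where they are.

Things in the scene. Friction and masses are not known exactly. Their poses are not given: they have to be found in the camera images.
- steel_block: Steel test block: plain silver-grey disc, 56 mm diameter, 16 mm thick, about 0.3 kg. Origin: centre of its underside; z up.
- brass_block: Brass test block: plain yellow-gold disc, 56 mm diameter, 16 mm thick, about 0.3 kg. Origin: centre of its underside; z up.
- vee_anvil: V-anvil: black cylinder, 44 mm diameter, 20 mm high, with two black bars on top (to 30 mm height) either side of a bright steel groove: a bright stripe on black from above. About 0.3 kg. Origin: centre of its underside; z up, groove along x. Grip the cylinder; the bars lie inside its outline.
- spot_anvil: Spot anvil: black cylinder of 44 mm diameter and 20 mm height with a central boss of 20 mm diameter rising to 30 mm, tipped by a round bright steel spot (17 mm): a bright dot on black from above. About 0.3 kg. Origin: centre of its underside; z up. Grip the 44 mm cylinder.
- indenter_case: Indenter case: small upright red screw-capped plastic cylinder, 28 mm diameter, 38 mm tall, about 60 g, thin black line at the cap joint. Origin: centre of its underside; z up.
- copper_block: Bystander: square reddish copper block, 46 x 46 x 14 mm. In neither kit. Origin: centre of its underside.
- oil_jar: Bystander: amber jar with yellow label and white cap, 40 mm diameter, 55 mm tall, standing between and beyond the trays. Origin: centre of its underside.
- blue_tray: Fixed blue tray, 80 (x) by 192 mm (y), floor 3 mm thick; white rim and partitions 4 mm thick, tops 8 mm above the bench. Origin: centre of underside, z up, yaw within 0.25 rad. Three pockets in a row along y, all centred at x = 0 and 72 mm long in x: large (72 mm in y) at y = +56 mm, for the block; middle (60 mm) at y = -14 mm, for the anvil; small (44 mm) at y = -70 mm, for the case.
- green_tray: Fixed green tray, 80 (x) by 144 mm (y), floor 3 mm thick; white rim and partition 4 mm thick, tops 8 mm above the bench. Origin: centre of underside, z up, yaw within 0.25 rad. Two pockets in a row along y, both centred at x = 0 and 72 mm long in x: large (72 mm in y) at y = +32 mm, for the block; smaller (60 mm) at y = -38 mm, for the anvil.
There are look-alikes about, which are no part of the job. What is shaped like the spot_anvil but purple or turquoise is not meant. Of the things shaped like the brass_block, the brass one is meant.

How it is judged (in metres and radians):
At the end, for the whole second after the job is handed in: Each of the five parts in its own pocket of the right tray: within 12 mm of the pocket centre along the row and 25 mm across it, underside below 5.5 mm above the bench (floor at 3), upright within 0.06 rad, still, released. Copper block and oil jar within 30 mm of their starts (x of steel_block in the frame of blue_tray between -0.025 and 0.025 m and y of steel_block in the frame of blue_tray between 0.044 and 0.068 m and z of each of steel_block, vee_anvil, indenter_case in the frame of blue_tray below 0.0055 m and angle between each of steel_block, vee_anvil, indenter_case, brass_block, spot_anvil's own z axis and vertical below 0.06 rad and linear speed of each of steel_block, vee_anvil, indenter_case, brass_block, spot_anvil below 0.01 m/s and contact force between each of steel_block, vee_anvil, indenter_case, brass_block, spot_anvil and the fingers below 0.1 N and x of vee_anvil in the frame of blue_tray between -0.025 and 0.025 m and y of vee_anvil in the frame of blue_tray between -0.026 and -0.002 m and x of indenter_case in the frame of blue_tray between -0.025 and 0.025 m and y of indenter_case in the frame of blue_tray between -0.082 and -0.058 m and x of brass_block in the frame of green_tray between -0.025 and 0.025 m and y of brass_block in the frame of green_tray between 0.02 and 0.044 m and z of each of brass_block, spot_anvil in the frame of green_tray below 0.0055 m and x of spot_anvil in the frame of green_tray between -0.025 and 0.025 m and y of spot_anvil in the frame of green_tray between -0.05 and -0.026 m and distance of each of copper_block, oil_jar from where it was at the start of the episode below 0.03 m); the robot touches nothing.
It fails at once if the copper block is moved more than 30 mm (distance of copper_block from where it was at the start of the episode above 0.03 m).
It fails at once if the oil jar is moved more than 30 mm (distance of oil_jar from where it was at the start of the episode above 0.03 m).
It also fails if it takes over 136 s, if anything falls off the work surface, if the arm or the gripper's body presses on something with over 40 N, if the wrist force passes 120 N, or if a joint passes its speed limit or range.

## Working session

There is one attempt and no reset: what is moved stays moved. The work goes in short steps, Python scripts to look and compute and a tool call to move; the robot and the scene stay as the last step left them, time stands still between calls to the robot, and variables do not carry over. Pictures are saved under pics/ and viewed, at most 14 in all, crops included, and the job is handed in when it is done.

Besides the shell and the picture viewer there is one more tool, called by a JSON object that holds its "op" and its "data". carry_out: Moves the arm, as the interface text tells. Its arguments: {"type":"object","properties":{"steps":{"type":"array"},"claw":{"type":"number"},"force":{"type":"number"}},"required":["steps"]}

```bash
mkdir -p pics; ls; python3 - <<'E'
from cell import robot
import cv2
s=robot.sense(); print(s['t'],s['tcp_pos'],s['orientation'],s['width'])
for n in ['scene','side']:
    p=robot.camera(n); cv2.imwrite(f'pics/{n}0.png',p['pixels'][:,:,::-1])
    print(n,p['vertical_fov'],p['cx'],p['cy'],p['extrinsics'])
E
```

```text
pics
0.0 [0.13980306 0.5056282  0.23051504] [[-9.63831547e-01  2.66511769e-01 -4.74404360e-04]
 [ 2.66512186e-01  9.63830347e-01 -1.52230921e-03]
 [ 5.15319972e-05 -1.59368419e-03 -9.99998729e-01]] 0.0854265851185823
scene 45.13566073600654 321.96769263497004 239.93395111013277 [[-0.84686834  0.41713773 -0.32986379  0.89011689]
 [ 0.53158175  0.6818687  -0.50246982  0.61542998]
 [ 0.01532467 -0.60087536 -0.79919582  0.93355104]
 [ 0.          0.          0.          1.        ]]
side 52.11559491342382 314.69700783345235 244.41182890692485 [[ 8.98428885e-01 -2.90302209e-01  3.29469522e-01  1.42938383e-01]
 [-4.39119045e-01 -5.93864074e-01  6.74166096e-01 -7.28426932e-01]
 [-5.17941606e-05 -7.50366636e-01 -6.61021867e-01  7.89107887e-01]
 [ 0.00000000e+00  0.00000000e+00  0.00000000e+00  1.00000000e+00]]
```

View pics/scene0.png

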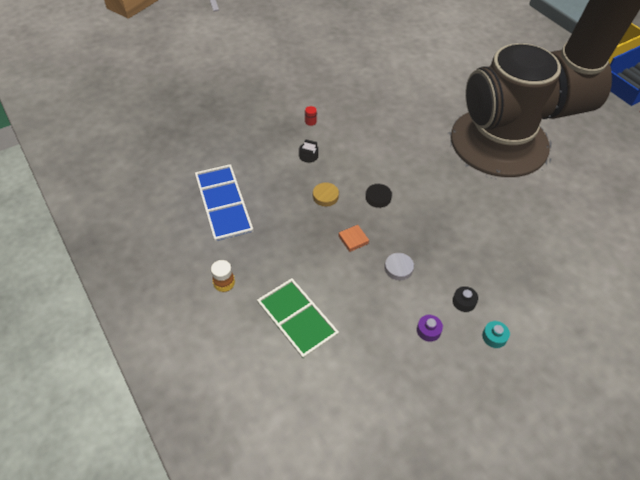

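View pics/side0.png

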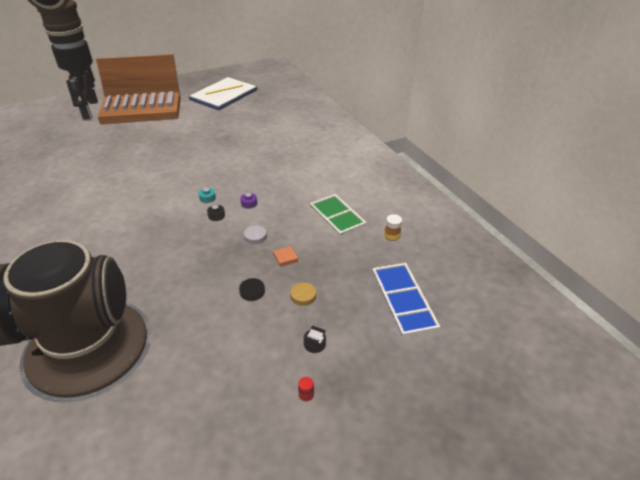

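The scene picture shows these candidates:
- **Spot anvil:** black (466,299), purple (430,327) and turquoise (497,333). The black one fits.
- **Brass block:** gold (326,194), black disc (379,195) and silver (399,266). Gold is the brass block and silver is the steel block.
- **V-anvil:** (309,150), black with a bright stripe.
- **Case:** red, at (311,116).

Next I measure positions and make one confirming crop.

```bash
cat > h.py <<'E'
import numpy as np, cv2
from cell import robot
def cam(p):
    f=240/np.tan(np.radians(p['vertical_fov'])/2)
    return f,p['cx'],p['cy'],np.array(p['extrinsics'])
def ground(p,uv,z):
    f,cx,cy,E=cam(p); uv=np.atleast_2d(uv).astype(float)
    d=np.c_[(uv[:,0]-cx)/f,(uv[:,1]-cy)/f,np.ones(len(uv))]@E[:3,:3].T
    return (E[:3,3]+d*((z-E[2,3])/d[:,2])[:,None])[:,:2]
H=dict(steel_block=.016,brass_block=.016,vee_anvil=.026,spot_anvil=.025,indenter_case=.038,copper_block=.014,oil_jar=.055)
def regions(p,n):
    return [(r['confidence'],r['region']) for r in robot.cut_out(p,n)]
def cen(reg):
    ys,xs=np.nonzero(reg); return np.array([xs.mean()+.5,ys.mean()+.5])
E
python3 - <<'E'
from h import *
for c in ['scene','side']:
    p=robot.camera(c); im=p['pixels']
    if c=='scene': cv2.imwrite('pics/crop.png',cv2.resize(im[90:350,280:520],None,fx=2.3,fy=2.3,interpolation=cv2.INTER_CUBIC)[:,:,::-1])
    for n,h in H.items():
        for cf,r in regions(p,n):
            if cf<.3: continue
            uv=cen(r); print(c,n,round(cf,2),uv.round(1),im[r].mean(0).astype(int),ground(p,uv,h/2).round(4)[0],r.sum())
    for n in ['blue_tray','green_tray']:
        for cf,r in regions(p,n):
            if cf<.3: continue
            ys,xs=np.nonzero(r); g=ground(p,np.c_[xs+.5,ys+.5],.007)
            (q,s,a)=cv2.minAreaRect((g*1000).astype(np.float32)); print(c,n,round(cf,2),np.round(q,1),np.round(s,1),round(a,2))
E
```

```text
scene steel_block 0.91 [398.9 266.3] [162 160 166] [0.4146 0.1658] 594
scene brass_block 0.86 [325.5 194.5] [165 133  69] [ 0.4372 -0.0652] 489
scene brass_block 0.81 [377.8 195.3] [52 49 47] [ 0.3431 -0.0052] 567
scene brass_block 0.53 [223.5 202.9] [ 88 116 187] [ 0.6327 -0.1567] 2628
scene vee_anvil 0.87 [308.9 151.1] [82 79 78] [ 0.402 -0.191] 379
scene spot_anvil 0.92 [495.6 334.1] [ 65 138 136] [0.3571 0.3765] 585
scene spot_anvil 0.56 [464.9 298.8] [61 60 61] [0.3558 0.2915] 504
scene spot_anvil 0.56 [429.2 327.8] [109  71 133] [0.4506 0.3041] 548
scene indenter_case 0.49 [310.3 115.2] [139  51  47] [ 0.3401 -0.2864] 211
scene copper_block 0.76 [353.3 238.1] [186 117  79] [0.4514 0.0619] 489
scene oil_jar 0.71 [222. 276.] [178 162 137] [0.7204 0.0197] 577
scene blue_tray 0.66 [ 630. -166.] [202.5  83.4] 76.39
scene green_tray 0.89 [639.8 156.5] [ 83.1 149.9] 5.19
scene green_tray 0.63 [ 630.8 -164.6] [200.  82.] 77.29
side steel_block 0.69 [255.2 235.1] [163 154 157] [0.4159 0.1636] 357
side brass_block 0.93 [303.3 294.6] [172 137  77] [ 0.4384 -0.0681] 501
side brass_block 0.74 [252.  289.6] [52 48 46] [ 0.344  -0.0057] 491
side vee_anvil 0.68 [314.8 340.1] [98 92 90] [ 0.4055 -0.1918] 516
side vee_anvil 0.59 [215.8 213.1] [70 65 64] [0.3543 0.2847] 247
side spot_anvil 0.81 [249.6 200.8] [107  75 121] [0.4514 0.2975] 230
side spot_anvil 0.79 [216.2 213.4] [72 67 66] [0.3549 0.284 ] 258
side spot_anvil 0.59 [206.7 195.7] [ 75 127 124] [0.3556 0.3702] 215
side indenter_case 0.76 [306.1 389.1] [157  55  52] [ 0.342  -0.2861] 334
side copper_block 0.78 [286.  256.6] [189 120  86] [0.4534 0.0598] 348
side copper_block 0.73 [255.5 235.3] [164 155 158] [0.4166 0.1637] 318
side oil_jar 0.79 [393.1 228. ] [167 146 120] [0.7211 0.0188] 363
side blue_tray 0.89 [ 630.5 -168.5] [197.8  83.8] 77.1
side green_tray 0.67 [640.  151.8] [ 85.7 153.4] 5.25
```

View pics/crop.png

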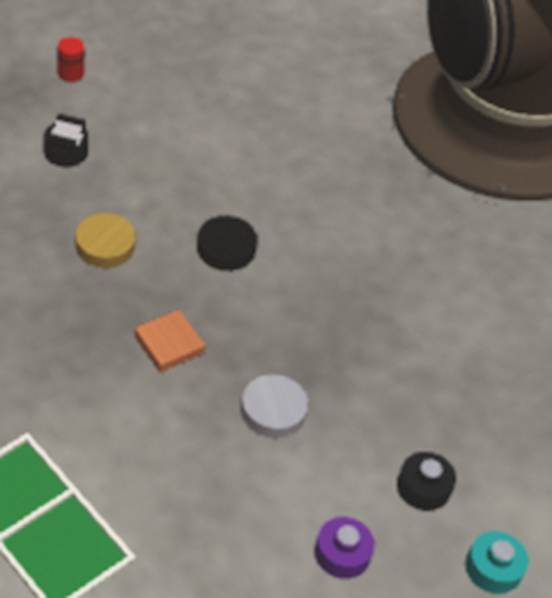

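The crop confirms the identities: spot anvil at (427,480) is black with a dot, V-anvil at (67,140), brass at (106,240), steel at (274,404) and the case at (71,58). I'll start with the spot anvil and add a planner helper.

```bash
cat >> h.py <<'E'
from scipy.linalg import logm,expm
from scipy.spatial.transform import Rotation as Ro
def plan(x,y,z,psi,n):
    s=robot.sense(); c,q=np.cos(np.radians(psi)),np.sin(np.radians(psi))
    T0=np.eye(4);T0[:3,:3]=s['orientation'];T0[:3,3]=s['tcp_pos']
    T1=np.eye(4);T1[:3,:3]=np.array([[-q,c,0],[c,q,0],[0,0,-1]]);T1[:3,3]=[x,y,z]
    A=expm(np.real(logm(np.linalg.inv(T0)@T1))/n)
    print('t',s['t'],'row x%d:'%n,(A[:3,3]*100).round(3),Ro.from_matrix(A[:3,:3]).as_rotvec().round(4))
E
python3 -c "
from h import *
plan(.3555,.288,.13,5.2,12)"
```

```text
t 1.1 row x12: [-2.715  0.091  0.844] [-0.      0.      0.1009]
```

{"op": "carry_out", "data": {"steps": [[-2.715, 0.091, 0.844, 0, 0, 0.1009], [-2.715, 0.091, 0.844, 0, 0, 0.1009], [-2.715, 0.091, 0.844, 0, 0, 0.1009], [-2.715, 0.091, 0.844, 0, 0, 0.1009], [-2.715, 0.091, 0.844, 0, 0, 0.1009], [-2.715, 0.091, 0.844, 0, 0, 0.1009], [-2.715, 0.091, 0.844, 0, 0, 0.1009], [-2.715, 0.091, 0.844, 0, 0, 0.1009], [-2.715, 0.091, 0.844, 0, 0, 0.1009], [-2.715, 0.091, 0.844, 0, 0, 0.1009], [-2.715, 0.091, 0.844, 0, 0, 0.1009], [-2.715, 0.091, 0.844, 0, 0, 0.1009]], "claw": 0.8}}

```text
t: 2.1
tcp_pos: [0.3561, 0.2869, 0.1296]
orientation: [[-0.085, 0.996, 0.0], [0.996, 0.085, 0.0], [0.0, 0.0, -1.0]]
contact_force: [-0.1, 0.1, -0.3]
width: 0.0688
gripper_force: 0.0
```

{"op": "carry_out", "data": {"steps": [[0, 0, 0, 0, 0, 0], [0, 0, 0, 0, 0, 0], [0, 0, 0, 0, 0, 0]]}}

```text
t: 2.35
tcp_pos: [0.3557, 0.2883, 0.1304]
orientation: [[-0.091, 0.996, 0.001], [0.996, 0.091, 0.001], [0.001, 0.001, -1.0]]
contact_force: [0.7, 0.8, 0.4]
width: 0.0684
gripper_force: 0.0
```

```bash
cat >> h.py <<'E'
def wcam():
    s=robot.sense(); p=robot.camera('wrist'); T=np.eye(4);T[:3,:3]=s['orientation'];T[:3,3]=s['tcp_pos']
    p['extrinsics']=T@np.array(p['mount']); return p
E
python3 - <<'E'
from h import *
p=wcam(); print(p['mount'],robot.sense()['tcp_pos'],robot.sense()['width'])
cv2.imwrite('pics/w1.png',p['pixels'][:,:,::-1])
for cf,r in regions(p,'spot_anvil'): print(cf,cen(r),ground(p,cen(r),.0125),p['pixels'][r].mean(0))
plan(.3555,.288,.012,5.2,4)
E
```

```text
[[-8.08541093e-04 -9.48095138e-01 -3.17985778e-01  8.17885167e-02]
 [ 9.99999460e-01 -5.58723955e-04 -8.76822831e-04  8.27058012e-05]
 [ 6.53645192e-04 -3.17986315e-01  9.48095078e-01 -1.43689804e-01]
 [ 0.00000000e+00  0.00000000e+00  0.00000000e+00  1.00000000e+00]] [0.35566981 0.28876748 0.13052888] 0.06827742756409776
0.97 [322.60072854 223.70842572] [[0.35485274 0.28916714]] [46.88058283 46.52011403 48.09756098]
0.87 [453.98249139 217.739093  ] [[0.4499487  0.30232435]] [108.49397245  58.3935132  132.39580941]
0.85 [336.84532747  99.51113125] [[0.35658156 0.37553315]] [ 27.93373026 155.98912762 151.50970748]
t 2.45 row x4: [-0.026 -0.006  2.963] [ 0.0002 -0.0002  0.0003]
```

View pics/w1.png

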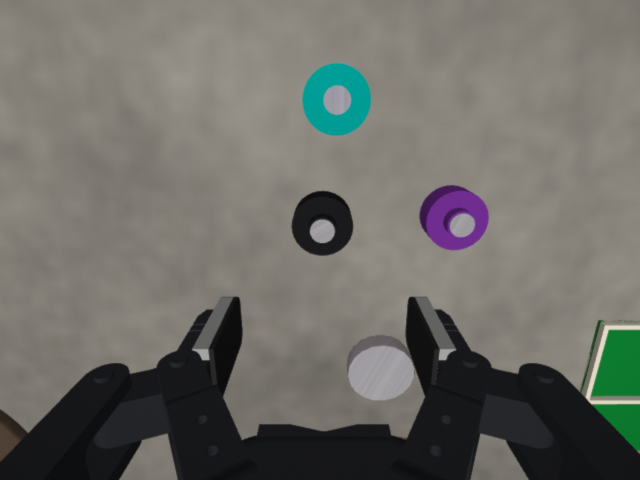

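The wrist view shows the black spot anvil at (322,224), with purple at (454,218) and turquoise at (337,100). It agrees with the scene fix to about 1 mm, so I'm descending.

{"op": "carry_out", "data": {"steps": [[0, -0.01, 3, 0, 0, 0], [0, -0.01, 3, 0, 0, 0], [0, -0.01, 3, 0, 0, 0], [0, 0, 2, 0, 0, 0], [0, 0, 1, 0, 0, 0], [0, 0, 0.5, 0, 0, 0], [0, 0, 0, 0, 0, 0], [0, 0, 0, 0, 0, 0]]}}

```text
t: 3.12
tcp_pos: [0.3557, 0.2888, 0.006]
orientation: [[-0.091, 0.996, 0.001], [0.996, 0.091, 0.001], [0.001, 0.001, -1.0]]
contact_force: [0.2, -1.0, -0.4]
width: 0.0684
gripper_force: 0.0
```

{"op": "carry_out", "data": {"steps": [[0, 0, 0, 0, 0, 0], [0, 0, 0, 0, 0, 0], [0, 0, 0, 0, 0, 0], [0, 0, 0, 0, 0, 0], [0, 0, 0, 0, 0, 0], [0, 0, 0, 0, 0, 0]], "claw": 0, "force": 50}}

```text
t: 3.62
tcp_pos: [0.356, 0.2887, 0.0067]
orientation: [[-0.09, 0.996, 0.002], [0.996, 0.09, 0.002], [0.002, 0.002, -1.0]]
contact_force: [-2.0, 0.2, 6.7]
width: 0.042
gripper_force: 49.7
```

{"op": "carry_out", "data": {"steps": [[0, 0, -1, 0, 0, 0], [0, 0, -2, 0, 0, 0], [0, 0, -2, 0, 0, 0], [0, 0, -2, 0, 0, 0], [0, 0, -1, 0, 0, 0], [0, 0, 0, 0, 0, 0]]}}

```text
t: 4.12
tcp_pos: [0.3565, 0.2889, 0.0878]
orientation: [[-0.09, 0.996, 0.004], [0.996, 0.09, 0.003], [0.003, 0.004, -1.0]]
contact_force: [0.8, 1.0, -2.2]
width: 0.042
gripper_force: 51.3
```

```bash
python3 - <<'E'
from h import *
p=wcam(); cv2.imwrite('pics/w2.png',p['pixels'][:,:,::-1])
plan(.6434,.1162,.06,5.2,10)
E
```

```text
t 4.1667 row x10: [-1.975  2.708  0.264] [ 0.0002 -0.0001 -0.0001]
```

View pics/w2.png

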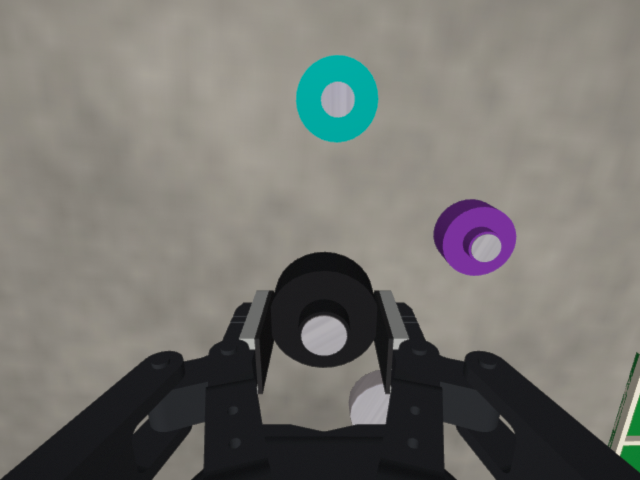

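Spot anvil is held well, centred at (324,310). Carrying it to the green tray's smaller pocket.

{"op": "carry_out", "data": {"steps": [[-1.975, 2.708, 0, 0, 0, 0], [-1.975, 2.708, 0, 0, 0, 0], [-1.975, 2.708, 0, 0, 0, 0], [-1.975, 2.708, 0, 0, 0, 0], [-1.975, 2.708, 0, 0, 0, 0], [-1.975, 2.708, 0, 0, 0, 0], [-1.975, 2.708, 0, 0, 0, 0], [-1.975, 2.708, 0, 0, 0, 0], [-1.975, 2.708, 0, 0, 0, 0], [-1.975, 2.708, 0, 0, 0, 0], [0, 0, 0, 0, 0, 0], [0, 0, 0, 0, 0, 0]]}}

```text
t: 5.17
tcp_pos: [0.6428, 0.1142, 0.0823]
orientation: [[-0.088, 0.996, -0.003], [0.996, 0.088, -0.001], [-0.0, -0.003, -1.0]]
contact_force: [-0.7, 0.4, -2.9]
width: 0.042
gripper_force: 51.7
```

```bash
python3 - <<'E'
from h import *
p=wcam(); cv2.imwrite('pics/w3.png',p['pixels'][:,:,::-1])
plan(.6434,.1162,.011,5.2,5)
f,cx,cy,E=cam(p)
# project model tray outline/pockets
th=np.radians(5.2);R=np.array([[np.cos(th),-np.sin(th)],[np.sin(th),np.cos(th)]])
im=p['pixels'][:,:,::-1].copy()
for (x0,x1,y0,y1) in [(-.036,.036,-.004,.068),(-.036,.036,-.068,-.008)]:
    P=np.array([[x0,y0],[x1,y0],[x1,y1],[x0,y1]])@R.T+[.640,.154]
    q=(np.c_[P,np.full(4,.008)]-E[:3,3])@E[:3,:3]
    cv2.polylines(im,[np.int32(np.c_[f*q[:,0]/q[:,2]+cx,f*q[:,1]/q[:,2]+cy])],True,(0,0,255),1)
cv2.imwrite('pics/w3.png',im)
E
```

```text
t 5.2167 row x5: [0.022 0.037 1.434] [-0.0007  0.     -0.0003]
```

View pics/w3.png

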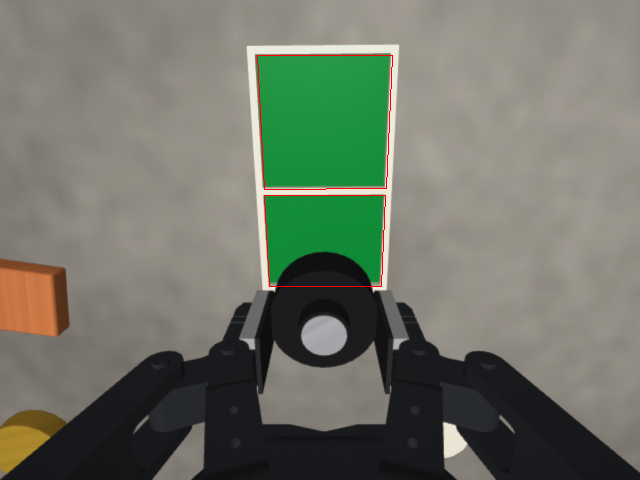

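The model outline overlays the green tray well (pockets at (325,120) and (325,240)), so I'm lowering the anvil.

{"op": "carry_out", "data": {"steps": [[0.02, 0.03, 2, 0, 0, 0], [0.02, 0.03, 2, 0, 0, 0], [0.02, 0, 1.5, 0, 0, 0], [0, 0, 1, 0, 0, 0], [0, 0, 0.4, 0, 0, 0], [0, 0, 0.2, 0, 0, 0], [0, 0, 0, 0, 0, 0], [0, 0, 0, 0, 0, 0], [0, 0, 0, 0, 0, 0]]}}

```text
t: 5.97
tcp_pos: [0.6438, 0.1165, 0.0152]
orientation: [[-0.09, 0.996, 0.002], [0.996, 0.09, 0.0], [0.0, 0.002, -1.0]]
contact_force: [0.3, -0.0, -3.5]
width: 0.042
gripper_force: 51.8
```

```bash
python3 -c "
from h import *
plan(.6434,.1162,.010,5.2,1)"
```

```text
t 5.9667 row x1: [-0.023 -0.046  0.517] [ 0.0018 -0.0002 -0.0005]
```

{"op": "carry_out", "data": {"steps": [[0, 0, 0.25, 0, 0, 0], [0, 0, 0.2, 0, 0, 0], [0, 0, 0.05, 0, 0, 0], [0, 0, 0, 0, 0, 0], [0, 0, 0, 0, 0, 0]]}}

```text
t: 6.38
tcp_pos: [0.6436, 0.1163, 0.0098]
orientation: [[-0.09, 0.996, 0.001], [0.996, 0.09, 0.0], [0.0, 0.001, -1.0]]
contact_force: [-1.1, -1.3, 3.9]
width: 0.0419
gripper_force: 52.3
```

{"op": "carry_out", "data": {"steps": [[0, 0, 0, 0, 0, 0], [0, 0, 0, 0, 0, 0], [0, 0, 0, 0, 0, 0], [0, 0, 0, 0, 0, 0], [0, 0, -1, 0, 0, 0], [0, 0, -2, 0, 0, 0], [0, 0, -3, 0, 0, 0], [0, 0, -3, 0, 0, 0], [0, 0, 0, 0, 0, 0]], "claw": 0.7}}

```text
t: 7.13
tcp_pos: [0.6463, 0.1168, 0.1066]
orientation: [[-0.09, 0.996, 0.01], [0.996, 0.09, 0.002], [0.001, 0.01, -1.0]]
contact_force: [0.3, 0.0, 0.3]
width: 0.0596
gripper_force: 0.0
```

```bash
python3 - <<'E'
from h import *
p=wcam()
th=np.radians(5.2);R=np.array([[np.cos(th),-np.sin(th)],[np.sin(th),np.cos(th)]])
for cf,r in regions(p,'spot_anvil'): g=ground(p,cen(r),.0155)[0];print(cf,g,(g-[.640,.154])@R)
plan(.438,-.067,.09,5.2,12)
E
```

```text
0.59 [0.64378884 0.11689277] [ 0.00041012 -0.0372979 ]
t 7.2333 row x12: [-1.368 -1.851  0.092] [ 0.0003 -0.     -0.    ]
```

{"op": "carry_out", "data": {"steps": [[-1.368, -1.851, 0.09, 0, 0, 0], [-1.368, -1.851, 0.09, 0, 0, 0], [-1.368, -1.851, 0.09, 0, 0, 0], [-1.368, -1.851, 0.09, 0, 0, 0], [-1.368, -1.851, 0.09, 0, 0, 0], [-1.368, -1.851, 0.09, 0, 0, 0], [-1.368, -1.851, 0.09, 0, 0, 0], [-1.368, -1.851, 0.09, 0, 0, 0], [-1.368, -1.851, 0.09, 0, 0, 0], [-1.368, -1.851, 0.09, 0, 0, 0], [-1.368, -1.851, 0.09, 0, 0, 0], [-1.368, -1.851, 0.09, 0, 0, 0]], "claw": 1}}

```text
t: 8.23
tcp_pos: [0.4349, -0.0677, 0.0872]
orientation: [[-0.09, 0.996, -0.002], [0.996, 0.09, 0.0], [0.0, -0.002, -1.0]]
contact_force: [-0.8, 1.4, 0.7]
width: 0.0854
gripper_force: 0.0
```

{"op": "carry_out", "data": {"steps": [[0, 0, 0, 0, 0, 0], [0, 0, 0, 0, 0, 0], [0, 0, 0, 0, 0, 0], [0, 0, 0, 0, 0, 0]]}}

```text
t: 8.57
tcp_pos: [0.4372, -0.0668, 0.088]
orientation: [[-0.091, 0.996, -0.0], [0.996, 0.091, 0.0], [0.0, -0.0, -1.0]]
contact_force: [-0.3, 0.2, -0.7]
width: 0.0856
gripper_force: 0.0
```

```bash
python3 - <<'E'
from h import *
p=wcam()
for cf,r in regions(p,'brass_block'): g=ground(p,cen(r),.008)[0];print(cf,g,p['pixels'][r].mean(0))
plan(.438,-.067,.003,5.2,1)
cv2.imwrite('pics/w4.png',p['pixels'][:,:,::-1])
E
```

```text
0.87 [ 0.43747212 -0.06749715] [187.42075804 149.23860547  51.32400448]
0.86 [ 0.34119526 -0.00475457] [26.91127181 26.48611111 27.96499082]
t 8.6667 row x1: [-0.032  0.072  8.503] [-0.0002 -0.0002  0.0004]
```

View pics/w4.png

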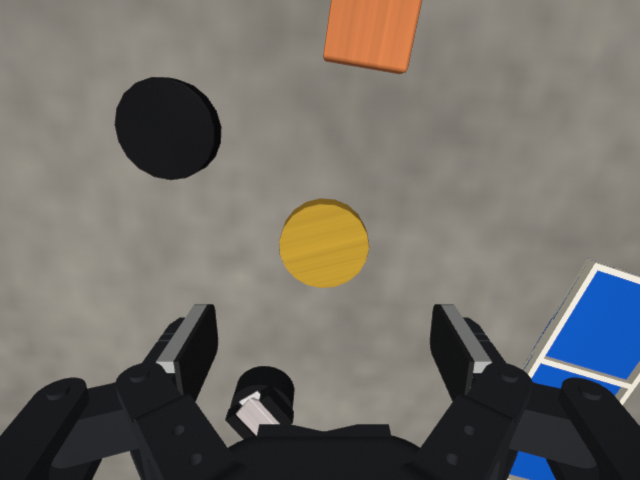

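The wrist view shows brass at (323,244), clear of the black disc (168,128) and copper (373,35). I'm grasping it.

{"op": "carry_out", "data": {"steps": [[-0.03, 0.03, 3, 0, 0, 0], [0, 0, 2.5, 0, 0, 0], [0, 0, 1.5, 0, 0, 0], [0, 0, 1, 0, 0, 0], [0, 0, 0.4, 0, 0, 0], [0, 0, 0.1, 0, 0, 0], [0, 0, 0, 0, 0, 0], [0, 0, 0, 0, 0, 0], [0, 0, 0, 0, 0, 0]]}}

```text
t: 9.42
tcp_pos: [0.4379, -0.0676, 0.0042]
orientation: [[-0.09, 0.996, 0.002], [0.996, 0.09, -0.0], [-0.0, 0.002, -1.0]]
contact_force: [-0.7, 0.1, -0.1]
width: 0.0853
gripper_force: 0.0
```

{"op": "carry_out", "data": {"steps": [[0, 0, 0, 0, 0, 0], [0, 0, 0, 0, 0, 0], [0, 0, 0, 0, 0, 0], [0, 0, 0, 0, 0, 0], [0, 0, 0, 0, 0, 0], [0, 0, 0, 0, 0, 0]], "claw": 0}}

```text
t: 9.92
tcp_pos: [0.4374, -0.0676, 0.0042]
orientation: [[-0.09, 0.996, 0.001], [0.996, 0.09, -0.0], [-0.0, 0.001, -1.0]]
contact_force: [-1.9, -0.2, 7.1]
width: 0.0535
gripper_force: 51.1
```

{"op": "carry_out", "data": {"steps": [[0, 0, -1, 0, 0, 0], [0, 0, -2, 0, 0, 0], [0, 0, -2, 0, 0, 0], [0, 0, -2, 0, 0, 0], [0, 0, -1, 0, 0, 0], [0, 0, 0, 0, 0, 0]]}}

```text
t: 10.42
tcp_pos: [0.4384, -0.0677, 0.0855]
orientation: [[-0.09, 0.996, 0.004], [0.996, 0.09, -0.001], [-0.001, 0.004, -1.0]]
contact_force: [0.9, -0.8, -4.2]
width: 0.0536
gripper_force: 54.1
```

```bash
python3 - <<'E'
from h import *
p=wcam(); cv2.imwrite('pics/w5.png',p['pixels'][:,:,::-1])
plan(.6371,.1859,.088,5.2,10)
E
```

```text
t 10.4667 row x10: [ 2.345  2.215 -0.039] [ 0.0002  0.     -0.0001]
```

View pics/w5.png

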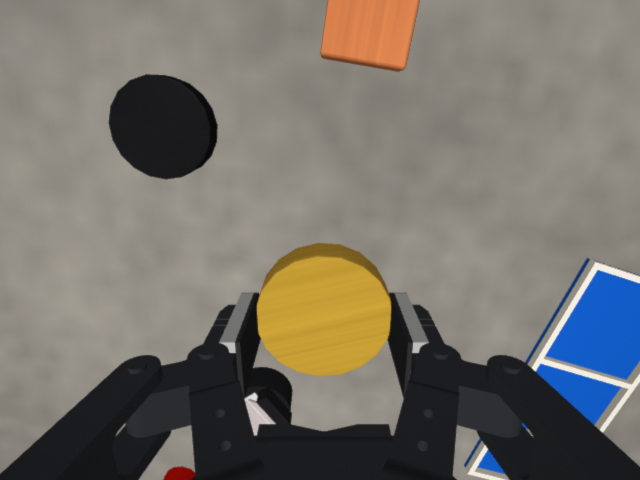

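Brass is held level, at (325,310). Carrying it to the large green pocket.

{"op": "carry_out", "data": {"steps": [[2.345, 2.215, -0.05, 0, 0, 0], [2.345, 2.215, -0.05, 0, 0, 0], [2.345, 2.215, -0.05, 0, 0, 0], [2.345, 2.215, -0.05, 0, 0, 0], [2.345, 2.215, -0.05, 0, 0, 0], [2.345, 2.215, -0.05, 0, 0, 0], [2.345, 2.215, -0.05, 0, 0, 0], [2.345, 2.215, -0.05, 0, 0, 0], [2.345, 2.215, -0.05, 0, 0, 0], [2.345, 2.215, -0.05, 0, 0, 0], [0, 0, 0, 0, 0, 0], [0, 0, 0, 0, 0, 0]]}}

```text
t: 11.47
tcp_pos: [0.6361, 0.1871, 0.0851]
orientation: [[-0.092, 0.996, -0.004], [0.996, 0.092, -0.001], [-0.001, -0.004, -1.0]]
contact_force: [-1.1, -0.1, -4.7]
width: 0.0535
gripper_force: 54.4
```

{"op": "carry_out", "data": {"steps": [[0, 0, 0, 0, 0, 0], [0, 0, 0, 0, 0, 0], [0, 0, 0, 0, 0, 0]]}}

```text
t: 11.72
tcp_pos: [0.6358, 0.185, 0.0879]
orientation: [[-0.089, 0.996, -0.001], [0.996, 0.089, -0.0], [-0.0, -0.001, -1.0]]
contact_force: [0.3, -0.5, -3.4]
width: 0.0536
gripper_force: 54.4
```

```bash
python3 -c "
from h import *
plan(.6371,.1859,.008,5.2,1)"
```

```text
t 11.7167 row x1: [0.08  0.149 7.985] [-0.001   0.0003 -0.0015]
```

{"op": "carry_out", "data": {"steps": [[0.08, 0.08, 2, 0, 0, 0], [0, 0, 2, 0, 0, 0], [0, 0, 2, 0, 0, 0], [0, 0, 1, 0, 0, 0], [0, 0, 0.5, 0, 0, 0], [0, 0, 0.25, 0, 0, 0], [0, 0, 0, 0, 0, 0], [0, 0, 0, 0, 0, 0], [0, 0, 0, 0, 0, 0], [0, 0, 0, 0, 0, 0]]}}

```text
t: 12.55
tcp_pos: [0.6379, 0.1871, 0.0118]
orientation: [[-0.09, 0.996, 0.002], [0.996, 0.09, 0.0], [0.0, 0.002, -1.0]]
contact_force: [-0.5, 0.2, -3.1]
width: 0.0536
gripper_force: 54.4
```

{"op": "carry_out", "data": {"steps": [[-0.05, 0, 0.2, 0, 0, 0], [0, 0, 0.15, 0, 0, 0], [0, 0, 0, 0, 0, 0], [0, 0, 0, 0, 0, 0], [0, 0, 0, 0, 0, 0]]}}

```text
t: 12.97
tcp_pos: [0.6375, 0.1864, 0.0073]
orientation: [[-0.09, 0.996, 0.0], [0.996, 0.09, 0.0], [0.0, 0.0, -1.0]]
contact_force: [0.5, -0.3, -3.4]
width: 0.0537
gripper_force: 54.6
```

{"op": "carry_out", "data": {"steps": [[0, 0, 0, 0, 0, 0], [0, 0, 0, 0, 0, 0], [0, 0, 0, 0, 0, 0], [0, 0, 0, 0, 0, 0], [0, 0, -1, 0, 0, 0], [0, 0, -2, 0, 0, 0], [0, 0, -3, 0, 0, 0], [0, 0, -3, 0, 0, 0], [0, 0, 0, 0, 0, 0], [0, 0, 0, 0, 0, 0], [0, 0, 0, 0, 0, 0]], "claw": 0.85}}

```text
t: 13.88
tcp_pos: [0.6374, 0.1864, 0.0977]
orientation: [[-0.09, 0.996, 0.001], [0.996, 0.09, 0.0], [0.0, 0.001, -1.0]]
contact_force: [-0.9, -0.3, 0.1]
width: 0.0723
gripper_force: 0.0
```

```bash
python3 - <<'E'
from h import *
p=wcam()
th=np.radians(5.2);R=np.array([[np.cos(th),-np.sin(th)],[np.sin(th),np.cos(th)]])
for n,h in [('brass_block',.011),('spot_anvil',.0155)]:
  for cf,r in regions(p,n): g=ground(p,cen(r),h)[0];print(n,cf,g,(g-[.640,.154])@R)
plan(.4153,.1647,.09,-13,10)
cv2.imwrite('pics/w6.png',p['pixels'][:,:,::-1])
E
```

```text
brass_block 0.9 [0.63771979 0.18631705] [0.00065815 0.0323907 ]
spot_anvil 0.84 [0.46571615 0.29457155] [-0.16082621  0.15578881]
spot_anvil 0.7 [0.64365339 0.11716009] [ 0.00029946 -0.03701941]
t 14.0333 row x10: [-0.331 -2.207  0.062] [-0.0002  0.0001  0.0317]
```

View pics/w6.png

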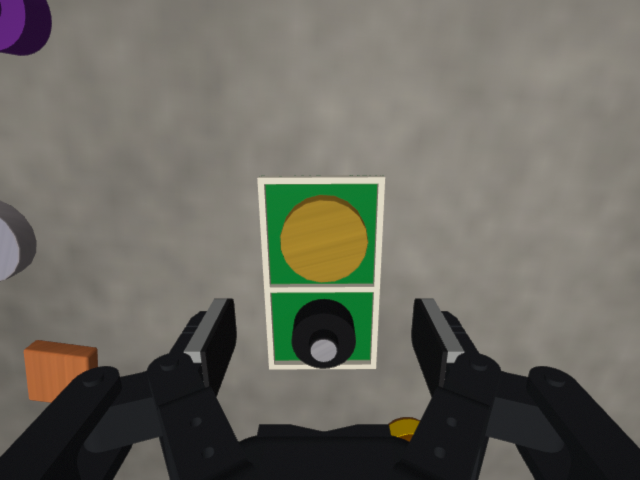

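The green kit is seated: brass at (324,238) and spot anvil at (323,333), each within 1 mm of its pocket centre. Next is the steel block.

{"op": "carry_out", "data": {"steps": [[-0.331, -2.207, 0.062, 0, 0, 0.0317], [-0.331, -2.207, 0.062, 0, 0, 0.0317], [-0.331, -2.207, 0.062, 0, 0, 0.0317], [-0.331, -2.207, 0.062, 0, 0, 0.0317], [-0.331, -2.207, 0.062, 0, 0, 0.0317], [-0.331, -2.207, 0.062, 0, 0, 0.0317], [-0.331, -2.207, 0.062, 0, 0, 0.0317], [-0.331, -2.207, 0.062, 0, 0, 0.0317], [-0.331, -2.207, 0.062, 0, 0, 0.0317], [-0.331, -2.207, 0.062, 0, 0, 0.0317], [0, 0, 0, 0, 0, 0], [0, 0, 0, 0, 0, 0]], "claw": 1}}

```text
t: 15.03
tcp_pos: [0.415, 0.1648, 0.0905]
orientation: [[0.224, 0.975, -0.001], [0.975, -0.224, -0.0], [-0.001, -0.001, -1.0]]
contact_force: [0.8, -0.2, -0.8]
width: 0.0855
gripper_force: 0.0
```

{"op": "carry_out", "data": {"steps": [[0, 0, 0, 0, 0, 0], [0, 0, 0, 0, 0, 0], [0, 0, 0, 0, 0, 0]]}}

```text
t: 15.28
tcp_pos: [0.4168, 0.165, 0.0908]
orientation: [[0.225, 0.974, -0.0], [0.974, -0.225, -0.0], [-0.0, -0.0, -1.0]]
contact_force: [0.1, -1.0, -0.4]
width: 0.0855
gripper_force: 0.0
```

```bash
python3 - <<'E'
from h import *
p=wcam()
for cf,r in regions(p,'steel_block'): g=ground(p,cen(r),.008)[0];print(cf,g,p['pixels'][r].mean(0))
g=ground(p,cen(max(regions(p,'steel_block'),key=lambda q:q[0])[1]),.008)[0]
plan(g[0],g[1],.004,-13,1)
E
```

```text
0.8 [0.41480719 0.16396162] [152.06884176 149.35089723 152.99510604]
t 15.4333 row x1: [-0.131 -0.142  8.681] [-0.0003  0.0002 -0.0002]
```

{"op": "carry_out", "data": {"steps": [[-0.1, -0.1, 3, 0, 0, 0], [0, 0, 2.5, 0, 0, 0], [0, 0, 1.7, 0, 0, 0], [0, 0, 1, 0, 0, 0], [0, 0, 0.4, 0, 0, 0], [0, 0, 0.1, 0, 0, 0], [0, 0, 0, 0, 0, 0], [0, 0, 0, 0, 0, 0], [0, 0, 0, 0, 0, 0]]}}

```text
t: 16.18
tcp_pos: [0.4158, 0.1646, 0.0051]
orientation: [[0.225, 0.974, 0.002], [0.974, -0.225, 0.001], [0.001, 0.002, -1.0]]
contact_force: [-0.7, -0.2, 0.5]
width: 0.0856
gripper_force: 0.0
```

{"op": "carry_out", "data": {"steps": [[0, 0, 0, 0, 0, 0], [0, 0, 0, 0, 0, 0], [0, 0, 0, 0, 0, 0], [0, 0, 0, 0, 0, 0], [0, 0, 0, 0, 0, 0], [0, 0, 0, 0, 0, 0]], "claw": 0}}

```text
t: 16.68
tcp_pos: [0.4151, 0.1644, 0.005]
orientation: [[0.225, 0.974, 0.001], [0.974, -0.225, 0.001], [0.001, 0.001, -1.0]]
contact_force: [-2.7, -1.0, 7.5]
width: 0.0535
gripper_force: 50.9
```

{"op": "carry_out", "data": {"steps": [[0, 0, -1, 0, 0, 0], [0, 0, -2, 0, 0, 0], [0, 0, -2, 0, 0, 0], [0, 0, -2, 0, 0, 0], [0, 0, -1, 0, 0, 0], [0, 0, 0, 0, 0, 0], [0, 0, 0, 0, 0, 0]]}}

```text
t: 17.27
tcp_pos: [0.415, 0.1643, 0.084]
orientation: [[0.225, 0.974, 0.001], [0.974, -0.225, 0.0], [0.0, 0.001, -1.0]]
contact_force: [-1.1, 0.0, -4.7]
width: 0.0531
gripper_force: 53.7
```

```bash
python3 -c "
from h import *
plan(.6429,-.1125,.088,-13,10)"
```

```text
t 17.2667 row x10: [-2.184  2.843 -0.04 ] [ 0.0001 -0.      0.    ]
```

{"op": "carry_out", "data": {"steps": [[-2.184, 2.843, -0.06, 0, 0, 0], [-2.184, 2.843, -0.06, 0, 0, 0], [-2.184, 2.843, -0.06, 0, 0, 0], [-2.184, 2.843, -0.06, 0, 0, 0], [-2.184, 2.843, -0.06, 0, 0, 0], [-2.184, 2.843, -0.06, 0, 0, 0], [-2.184, 2.843, -0.06, 0, 0, 0], [-2.184, 2.843, -0.06, 0, 0, 0], [-2.184, 2.843, -0.06, 0, 0, 0], [-2.184, 2.843, -0.06, 0, 0, 0], [0, 0, 0, 0, 0, 0], [0, 0, 0, 0, 0, 0]]}}

```text
t: 18.27
tcp_pos: [0.6425, -0.114, 0.0869]
orientation: [[0.227, 0.974, -0.004], [0.974, -0.227, 0.001], [-0.0, -0.004, -1.0]]
contact_force: [-0.3, 0.1, -2.9]
width: 0.0533
gripper_force: 54.1
```

{"op": "carry_out", "data": {"steps": [[0, 0, 0, 0, 0, 0], [0, 0, 0, 0, 0, 0], [0, 0, 0, 0, 0, 0], [0, 0, 0, 0, 0, 0]]}}

```text
t: 18.6
tcp_pos: [0.6423, -0.1115, 0.0902]
orientation: [[0.224, 0.975, -0.0], [0.975, -0.224, 0.0], [0.0, -0.0, -1.0]]
contact_force: [-0.0, 0.4, -2.7]
width: 0.053
gripper_force: 54.1
```

```bash
python3 - <<'E'
from h import *
p=wcam()
plan(.6429,-.1125,.0085,-13,1)
f,cx,cy,E=cam(p)
th=np.radians(-13);R=np.array([[np.cos(th),-np.sin(th)],[np.sin(th),np.cos(th)]])
im=p['pixels'][:,:,::-1].copy()
for (x0,x1,y0,y1) in [(-.036,.036,.02,.092),(-.036,.036,-.044,.016)]:
    P=np.array([[x0,y0],[x1,y0],[x1,y1],[x0,y1]])@R.T+[.6303,-.167]
    q=(np.c_[P,np.full(4,.008)]-E[:3,3])@E[:3,:3]
    cv2.polylines(im,[np.int32(np.c_[f*q[:,0]/q[:,2]+cx,f*q[:,1]/q[:,2]+cy])],True,(0,0,255),1)
cv2.imwrite('pics/w7.png',im)
E
```

```text
t 18.65 row x1: [-0.076  0.061  8.183] [ 0.0002 -0.      0.0013]
```

View pics/w7.png

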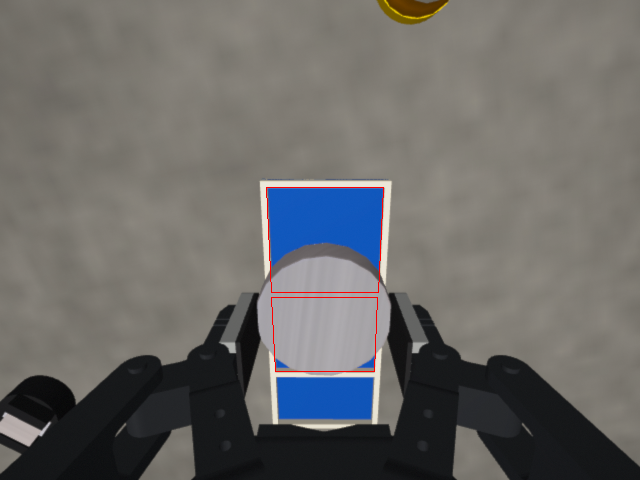

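The blue tray model overlays well (large pocket top edge at row 187), so I'm lowering the steel.

{"op": "carry_out", "data": {"steps": [[-0.07, 0, 2, 0, 0, 0], [0, 0, 2, 0, 0, 0], [0, 0, 2, 0, 0, 0], [0, 0, 1, 0, 0, 0], [0, 0, 0.5, 0, 0, 0], [0, 0, 0.3, 0, 0, 0], [0, 0, 0.1, 0, 0, 0], [0, 0, 0, 0, 0, 0], [0, 0, 0, 0, 0, 0], [0, 0, 0, 0, 0, 0]]}}

```text
t: 19.48
tcp_pos: [0.6433, -0.1133, 0.0121]
orientation: [[0.225, 0.974, 0.002], [0.974, -0.225, -0.0], [0.0, 0.002, -1.0]]
contact_force: [0.1, 0.2, -3.3]
width: 0.0532
gripper_force: 54.1
```

{"op": "carry_out", "data": {"steps": [[0.05, 0, 0.2, 0, 0, 0], [0, 0, 0.15, 0, 0, 0], [0, 0, 0, 0, 0, 0], [0, 0, 0, 0, 0, 0], [0, 0, 0, 0, 0, 0]]}}

```text
t: 19.9
tcp_pos: [0.6431, -0.1127, 0.0081]
orientation: [[0.225, 0.974, 0.001], [0.974, -0.225, -0.0], [0.0, 0.001, -1.0]]
contact_force: [-0.3, 1.2, 1.8]
width: 0.0532
gripper_force: 54.4
```

{"op": "carry_out", "data": {"steps": [[0, 0, 0, 0, 0, 0], [0, 0, 0, 0, 0, 0], [0, 0, 0, 0, 0, 0], [0, 0, 0, 0, 0, 0], [0, 0, -1, 0, 0, 0], [0, 0, -2, 0, 0, 0], [0, 0, -3, 0, 0, 0], [0, 0, -3, 0, 0, 0], [0, 0, 0, 0, 0, 0], [0, 0, 0, 0, 0, 0], [0, 0, 0, 0, 0, 0]], "claw": 0.85}}

```text
t: 20.82
tcp_pos: [0.6428, -0.1127, 0.0979]
orientation: [[0.225, 0.974, 0.001], [0.974, -0.225, -0.0], [0.0, 0.001, -1.0]]
contact_force: [0.3, 0.7, -0.9]
width: 0.0726
gripper_force: 0.0
```

```bash
python3 - <<'E'
from h import *
p=wcam()
th=np.radians(-13);R=np.array([[np.cos(th),-np.sin(th)],[np.sin(th),np.cos(th)]])
for n,h in [('steel_block',.011),('vee_anvil',.013)]:
  for cf,r in regions(p,n): g=ground(p,cen(r),h)[0];print(n,cf,g,(g-[.6303,-.167])@R)
plan(.4035,-.1915,.11,-13,8)
E
```

```text
steel_block 0.89 [ 0.64310931 -0.11307589] [0.00035072 0.05542351]
vee_anvil 0.83 [ 0.39709517 -0.18794452] [-0.22251631 -0.07286739]
vee_anvil 0.54 [ 0.63203449 -0.16123607] [0.00039343 0.00600637]
t 20.9667 row x8: [-1.632 -2.682 -0.169] [-0.0003  0.      0.    ]
```

{"op": "carry_out", "data": {"steps": [[-1.632, -2.682, -0.1, 0, 0, 0], [-1.632, -2.682, -0.1, 0, 0, 0], [-1.632, -2.682, -0.1, 0, 0, 0], [-1.632, -2.682, -0.1, 0, 0, 0], [-1.632, -2.682, -0.1, 0, 0, 0], [-1.632, -2.682, -0.1, 0, 0, 0], [-1.632, -2.682, -0.1, 0, 0, 0], [-1.632, -2.682, -0.1, 0, 0, 0], [0, 0, 0, 0, 0, 0], [0, 0, 0, 0, 0, 0], [0, 0, 0, 0, 0, 0], [0, 0, 0, 0, 0, 0]]}}

```text
t: 21.97
tcp_pos: [0.4051, -0.1915, 0.1053]
orientation: [[0.224, 0.975, 0.0], [0.975, -0.224, 0.0], [0.0, -0.0, -1.0]]
contact_force: [0.8, -0.3, 0.9]
width: 0.0723
gripper_force: 0.0
```

```bash
python3 - <<'E'
from h import *
p=wcam()
for cf,r in regions(p,'vee_anvil'): g=ground(p,cen(r),.014)[0];print(cf,g,p['pixels'][r].mean(0))
plan(.4035,-.1915,.006,-13,1)
E
```

```text
0.6 [ 0.40409963 -0.19253192] [85.86348558 82.60066343 82.57310538]
t 22.0667 row x1: [-0.046 -0.149  9.919] [-0.0004 -0.0002  0.0011]
```

{"op": "carry_out", "data": {"steps": [[-0.08, -0.1, 3, 0, 0, 0], [0, 0, 3, 0, 0, 0], [0, 0, 2, 0, 0, 0], [0, 0, 1, 0, 0, 0], [0, 0, 0.7, 0, 0, 0], [0, 0, 0.2, 0, 0, 0], [0, 0, 0, 0, 0, 0], [0, 0, 0, 0, 0, 0], [0, 0, 0, 0, 0, 0]]}}

```text
t: 22.82
tcp_pos: [0.4041, -0.1926, 0.0076]
orientation: [[0.225, 0.974, 0.002], [0.974, -0.225, -0.001], [-0.0, 0.002, -1.0]]
contact_force: [-0.2, -0.1, 0.6]
width: 0.0726
gripper_force: 0.0
```

{"op": "carry_out", "data": {"steps": [[0, 0, 0, 0, 0, 0], [0, 0, 0, 0, 0, 0], [0, 0, 0, 0, 0, 0], [0, 0, 0, 0, 0, 0], [0, 0, 0, 0, 0, 0], [0, 0, 0, 0, 0, 0]], "claw": 0}}

```text
t: 23.32
tcp_pos: [0.4038, -0.1925, 0.0075]
orientation: [[0.225, 0.974, 0.002], [0.974, -0.225, -0.001], [-0.0, 0.002, -1.0]]
contact_force: [-1.3, 1.2, 5.6]
width: 0.0417
gripper_force: 50.0
```

{"op": "carry_out", "data": {"steps": [[0, 0, -1, 0, 0, 0], [0, 0, -2, 0, 0, 0], [0, 0, -2, 0, 0, 0], [0, 0, -2, 0, 0, 0], [0, 0, -1, 0, 0, 0], [0, 0, 0, 0, 0, 0], [0, 0, 0, 0, 0, 0]]}}

```text
t: 23.9
tcp_pos: [0.4032, -0.1923, 0.0865]
orientation: [[0.225, 0.974, 0.001], [0.974, -0.225, -0.0], [-0.0, 0.001, -1.0]]
contact_force: [-0.2, 0.1, -3.8]
width: 0.0422
gripper_force: 51.6
```

```bash
python3 -c "
from h import *
plan(.6271,-.1806,.088,-13,8)"
```

```text
t 23.9 row x8: [ 0.771  2.694 -0.018] [0.0001 0.     0.    ]
```

{"op": "carry_out", "data": {"steps": [[0.77, 2.694, -0.04, 0, 0, 0], [0.77, 2.694, -0.04, 0, 0, 0], [0.77, 2.694, -0.04, 0, 0, 0], [0.77, 2.694, -0.04, 0, 0, 0], [0.77, 2.694, -0.04, 0, 0, 0], [0.77, 2.694, -0.04, 0, 0, 0], [0.77, 2.694, -0.04, 0, 0, 0], [0.77, 2.694, -0.04, 0, 0, 0], [0, 0, 0, 0, 0, 0], [0, 0, 0, 0, 0, 0], [0, 0, 0, 0, 0, 0], [0, 0, 0, 0, 0, 0]]}}

```text
t: 24.9
tcp_pos: [0.6256, -0.1806, 0.0887]
orientation: [[0.225, 0.974, -0.002], [0.974, -0.225, 0.001], [-0.0, -0.002, -1.0]]
contact_force: [0.4, -0.0, -2.3]
width: 0.0421
gripper_force: 52.1
```

```bash
python3 -c "
from h import *
plan(.6271,-.1806,.0107,-13,1)"
```

```text
t 24.9 row x1: [0.031 0.169 7.796] [-0.0024  0.     -0.0002]
```

{"op": "carry_out", "data": {"steps": [[0.03, 0, 2, 0, 0, 0], [0, 0, 2, 0, 0, 0], [0, 0, 2, 0, 0, 0], [0, 0, 1, 0, 0, 0], [0, 0, 0.4, 0, 0, 0], [0, 0, 0.1, 0, 0, 0], [0, 0, 0, 0, 0, 0], [0, 0, 0, 0, 0, 0], [0, 0, 0, 0, 0, 0], [0, 0, 0, 0, 0, 0]]}}

```text
t: 25.73
tcp_pos: [0.6278, -0.1806, 0.0158]
orientation: [[0.225, 0.974, 0.002], [0.974, -0.225, -0.0], [-0.0, 0.002, -1.0]]
contact_force: [-0.4, -0.3, -3.0]
width: 0.0422
gripper_force: 52.1
```

{"op": "carry_out", "data": {"steps": [[0, 0, 0.3, 0, 0, 0], [0, 0, 0.15, 0, 0, 0], [0, 0, 0, 0, 0, 0], [0, 0, 0, 0, 0, 0], [0, 0, 0, 0, 0, 0]]}}

```text
t: 26.15
tcp_pos: [0.6274, -0.1805, 0.0106]
orientation: [[0.225, 0.974, 0.001], [0.974, -0.225, -0.0], [-0.0, 0.001, -1.0]]
contact_force: [-0.5, 0.1, 1.4]
width: 0.0419
gripper_force: 52.3
```

{"op": "carry_out", "data": {"steps": [[0, 0, 0, 0, 0, 0], [0, 0, 0, 0, 0, 0], [0, 0, 0, 0, 0, 0], [0, 0, 0, 0, 0, 0], [0, 0, -1, 0, 0, 0], [0, 0, -2, 0, 0, 0], [0, 0, -3, 0, 0, 0], [0, 0, -3, 0, 0, 0], [0, 0, 0, 0, 0, 0], [0, 0, 0, 0, 0, 0], [0, 0, 0, 0, 0, 0]], "claw": 0.7}}

```text
t: 27.07
tcp_pos: [0.6271, -0.1804, 0.1006]
orientation: [[0.225, 0.974, 0.001], [0.974, -0.225, -0.0], [-0.0, 0.001, -1.0]]
contact_force: [0.1, -0.2, -0.8]
width: 0.06
gripper_force: 0.0
```

```bash
python3 - <<'E'
from h import *
p=wcam()
th=np.radians(-13);R=np.array([[np.cos(th),-np.sin(th)],[np.sin(th),np.cos(th)]])
for n,h in [('vee_anvil',.016)]:
  for cf,r in regions(p,n): g=ground(p,cen(r),h)[0];print(n,cf,g,(g-[.6303,-.167])@R)
plan(.341,-.2862,.105,-13,10)
E
```

```text
vee_anvil 0.73 [ 0.62716162 -0.18076696] [ 3.89526143e-05 -1.41200929e-02]
t 27.1667 row x10: [-1.675 -2.542 -0.056] [-0.0002 -0.      0.    ]
```

{"op": "carry_out", "data": {"steps": [[-1.675, -2.542, -0.04, 0, 0, 0], [-1.675, -2.542, -0.04, 0, 0, 0], [-1.675, -2.542, -0.04, 0, 0, 0], [-1.675, -2.542, -0.04, 0, 0, 0], [-1.675, -2.542, -0.04, 0, 0, 0], [-1.675, -2.542, -0.04, 0, 0, 0], [-1.675, -2.542, -0.04, 0, 0, 0], [-1.675, -2.542, -0.04, 0, 0, 0], [-1.675, -2.542, -0.04, 0, 0, 0], [-1.675, -2.542, -0.04, 0, 0, 0], [0, 0, 0, 0, 0, 0], [0, 0, 0, 0, 0, 0]]}}

```text
t: 28.17
tcp_pos: [0.3401, -0.2864, 0.1035]
orientation: [[0.227, 0.974, -0.001], [0.974, -0.227, 0.001], [0.001, -0.001, -1.0]]
contact_force: [0.3, -0.3, 0.4]
width: 0.0598
gripper_force: 0.0
```

{"op": "carry_out", "data": {"steps": [[0, 0, 0, 0, 0, 0], [0, 0, 0, 0, 0, 0], [0, 0, 0, 0, 0, 0]]}}

```text
t: 28.42
tcp_pos: [0.3425, -0.2861, 0.1039]
orientation: [[0.224, 0.975, -0.0], [0.975, -0.224, 0.0], [0.0, -0.0, -1.0]]
contact_force: [0.0, 0.6, -0.4]
width: 0.0601
gripper_force: 0.0
```

```bash
python3 - <<'E'
from h import *
p=wcam()
for cf,r in regions(p,'indenter_case'): g=ground(p,cen(r),.022)[0];print(cf,g,p['pixels'][r].mean(0))
plan(.341,-.2862,.012,-13,1)
E
```

```text
0.67 [ 0.34086293 -0.2870094 ] [174.96155672  11.36307546   6.14095871]
t 28.5167 row x1: [-0.045 -0.131  9.197] [-0.0003 -0.0002  0.0015]
```

{"op": "carry_out", "data": {"steps": [[-0.08, -0.1, 3, 0, 0, 0], [0, 0, 3, 0, 0, 0], [0, 0, 1.7, 0, 0, 0], [0, 0, 1, 0, 0, 0], [0, 0, 0.4, 0, 0, 0], [0, 0, 0.1, 0, 0, 0], [0, 0, 0, 0, 0, 0], [0, 0, 0, 0, 0, 0], [0, 0, 0, 0, 0, 0]]}}

```text
t: 29.27
tcp_pos: [0.3414, -0.2876, 0.0133]
orientation: [[0.225, 0.974, 0.002], [0.974, -0.225, -0.001], [-0.001, 0.002, -1.0]]
contact_force: [-0.7, 0.1, -0.4]
width: 0.0596
gripper_force: 0.0
```

{"op": "carry_out", "data": {"steps": [[0, 0, 0, 0, 0, 0], [0, 0, 0, 0, 0, 0], [0, 0, 0, 0, 0, 0], [0, 0, 0, 0, 0, 0], [0, 0, 0, 0, 0, 0], [0, 0, 0, 0, 0, 0], [0, 0, 0, 0, 0, 0]], "claw": 0, "force": 25}}

```text
t: 29.85
tcp_pos: [0.3408, -0.2872, 0.0127]
orientation: [[0.225, 0.974, 0.001], [0.974, -0.225, -0.001], [-0.0, 0.001, -1.0]]
contact_force: [-0.3, 0.8, 5.6]
width: 0.0268
gripper_force: 24.6
```

{"op": "carry_out", "data": {"steps": [[0, 0, -1, 0, 0, 0], [0, 0, -2, 0, 0, 0], [0, 0, -2, 0, 0, 0], [0, 0, -2, 0, 0, 0], [0, 0, -1, 0, 0, 0], [0, 0, 0, 0, 0, 0], [0, 0, 0, 0, 0, 0]]}}

```text
t: 30.43
tcp_pos: [0.3408, -0.2871, 0.0923]
orientation: [[0.225, 0.974, 0.001], [0.974, -0.225, -0.0], [-0.0, 0.001, -1.0]]
contact_force: [0.1, 0.4, -0.4]
width: 0.0269
gripper_force: 24.8
```

```bash
python3 -c "
from h import *
plan(.6146,-.2352,.094,-13,8)"
```

```text
t 30.4333 row x8: [ 1.402  3.189 -0.02 ] [0.0001 0.     0.    ]
```

{"op": "carry_out", "data": {"steps": [[1.402, 3.189, -0.04, 0, 0, 0], [1.402, 3.189, -0.04, 0, 0, 0], [1.402, 3.189, -0.04, 0, 0, 0], [1.402, 3.189, -0.04, 0, 0, 0], [1.402, 3.189, -0.04, 0, 0, 0], [1.402, 3.189, -0.04, 0, 0, 0], [1.402, 3.189, -0.04, 0, 0, 0], [1.402, 3.189, -0.04, 0, 0, 0], [0, 0, 0, 0, 0, 0], [0, 0, 0, 0, 0, 0], [0, 0, 0, 0, 0, 0], [0, 0, 0, 0, 0, 0]]}}

```text
t: 31.43
tcp_pos: [0.6129, -0.2351, 0.0945]
orientation: [[0.226, 0.974, -0.002], [0.974, -0.226, 0.001], [0.0, -0.002, -1.0]]
contact_force: [0.3, 0.8, -0.5]
width: 0.027
gripper_force: 25.1
```

```bash
python3 -c "
from h import *
plan(.6146,-.2352,.016,-13,1)"
```

```text
t 31.4333 row x1: [0.033 0.186 7.851] [-0.0021 -0.0001 -0.0006]
```

{"op": "carry_out", "data": {"steps": [[0.03, 0.05, 2, 0, 0, 0], [0, 0, 2, 0, 0, 0], [0, 0, 2, 0, 0, 0], [0, 0, 1, 0, 0, 0], [0, 0, 0.4, 0, 0, 0], [0, 0, 0.1, 0, 0, 0], [0, 0, 0, 0, 0, 0], [0, 0, 0, 0, 0, 0], [0, 0, 0, 0, 0, 0], [0, 0, 0, 0, 0, 0]]}}

```text
t: 32.27
tcp_pos: [0.6155, -0.2351, 0.0215]
orientation: [[0.225, 0.974, 0.002], [0.974, -0.225, -0.001], [-0.0, 0.002, -1.0]]
contact_force: [-0.5, -0.1, -1.3]
width: 0.0268
gripper_force: 25.1
```

{"op": "carry_out", "data": {"steps": [[0, 0, 0.3, 0, 0, 0], [0, 0, 0.18, 0, 0, 0], [0, 0, 0, 0, 0, 0], [0, 0, 0, 0, 0, 0], [0, 0, 0, 0, 0, 0]]}}

```text
t: 32.68
tcp_pos: [0.6152, -0.2349, 0.0158]
orientation: [[0.225, 0.974, 0.0], [0.974, -0.225, -0.0], [-0.0, 0.001, -1.0]]
contact_force: [0.2, 1.1, 2.3]
width: 0.0268
gripper_force: 25.2
```

{"op": "carry_out", "data": {"steps": [[0, 0, 0, 0, 0, 0], [0, 0, 0, 0, 0, 0], [0, 0, 0, 0, 0, 0], [0, 0, 0, 0, 0, 0], [0, 0, -1, 0, 0, 0], [0, 0, -2, 0, 0, 0], [0, 0, -3, 0, 0, 0], [0, 0, -3, 0, 0, 0], [0, 0, -3, 0, 0, 0], [0, 0, -2, 0, 0, 0], [0, 0, 0, 0, 0, 0], [0, 0, 0, 0, 0, 0]], "claw": 0.5}}

```text
t: 33.68
tcp_pos: [0.6158, -0.2352, 0.1579]
orientation: [[0.225, 0.974, 0.003], [0.974, -0.225, -0.001], [-0.001, 0.004, -1.0]]
contact_force: [-0.1, -0.5, -1.4]
width: 0.0427
gripper_force: 0.0
```

{"op": "carry_out", "data": {"steps": [[-2, -2, -1, 0, 0, 0], [-2, -3, -1, 0, 0, 0], [-2, -3, -1, 0, 0, 0], [0, -3, -1, 0, 0, 0], [0, -3, -1, 0, 0, 0], [0, -3, 0, 0, 0, 0], [0, -2, 0, 0, 0, 0], [0, 0, 0, 0, 0, 0], [0, 0, 0, 0, 0, 0], [0, 0, 0, 0, 0, 0]]}}

```text
t: 34.52
tcp_pos: [0.4165, -0.2506, 0.2049]
orientation: [[0.225, 0.974, -0.0], [0.974, -0.225, 0.0], [0.0, -0.001, -1.0]]
contact_force: [0.3, 0.2, 0.3]
width: 0.0429
gripper_force: 0.0
```

```bash
python3 - <<'E'
from h import *
print(robot.sense()['t'])
ims=[]
TR=dict(blue=([.6303,-.167],-13),green=([.640,.154],5.2))
for c in ['scene','side']:
    p=robot.camera(c); f,cx,cy,E=cam(p)
    for n,t in [('steel_block','blue'),('vee_anvil','blue'),('indenter_case','blue'),('brass_block','green'),('spot_anvil','green'),('copper_block',0),('oil_jar',0)]:
        for cf,r in regions(p,n):
            g=ground(p,cen(r),H[n]/2+.003*bool(t))[0]
            if t:
                o,a=TR[t];th=np.radians(a);R=np.array([[np.cos(th),-np.sin(th)],[np.sin(th),np.cos(th)]]);l=(g-o)@R
                if abs(l[0])>.05 or abs(l[1])>.1: continue
                g=l
            if cf>.3: print(c,n,round(cf,2),g.round(4))
    a=(170,80,270,240) if c=='scene' else (300,180,200,170)
    x,y,w,h=(180,150,180,210) if c=='scene' else (300,180,150,160)
    ims.append(cv2.resize(p['pixels'][y:y+h,x:x+w],(390,int(390*h/w)),interpolation=cv2.INTER_CUBIC))
h=max(i.shape[0] for i in ims)
cv2.imwrite('pics/final.png',np.hstack([cv2.copyMakeBorder(i,0,h-i.shape[0],0,0,0) for i in ims])[:,:,::-1])
E
```

```text
34.5167
scene steel_block 0.91 [-0.     0.057]
scene vee_anvil 0.74 [-0.0005 -0.0123]
scene indenter_case 0.6 [-0.0007 -0.0686]
scene brass_block 0.58 [0.0008 0.034 ]
scene spot_anvil 0.62 [ 0.0009 -0.0348]
scene copper_block 0.67 [0.451  0.0611]
scene copper_block 0.34 [0.6374 0.1853]
scene oil_jar 0.9 [0.7199 0.0198]
scene oil_jar 0.62 [ 0.6475 -0.099 ]
side steel_block 0.62 [0.0021 0.0557]
side vee_anvil 0.96 [ 0.0011 -0.0122]
side indenter_case 0.61 [ 0.0021 -0.0679]
side copper_block 0.58 [0.4527 0.0592]
side oil_jar 0.83 [0.721 0.019]
```

View pics/final.png

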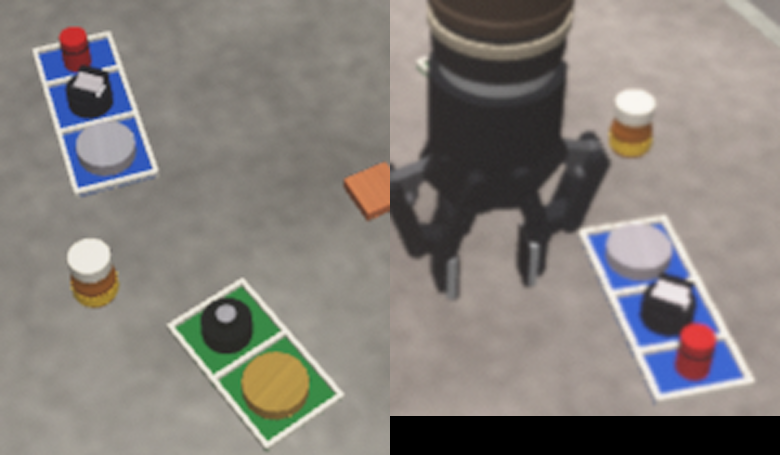

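The final view shows all five parts upright and centred in their pockets: steel (105,147), V-anvil (90,90), case (75,48), spot anvil (226,325) and brass (275,383). The copper block and oil jar haven't moved. Handing in.

```bash
python3 -c "
from cell import robot
print(robot.close_job())"
```

```text
the job is handed in; nothing more can be done
None
```

Both kits are made up and the job is handed in at about 35 s: all five parts measured within about 3 mm of their pocket centres, and the copper block and oil jar have not moved; the hand-in returned no verdict.

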